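# Push a circuit-board carrier home into the corner stop

## Robot

A 6-joint arm with a two-finger parallel gripper is mounted at the origin on the work surface. World frame = base frame: x ahead of the robot, y to its left, z up, the work surface at z = 0. Lengths are in m, angles in rad, forces in N, time in s.
With the tool pointing down it reaches from about 0.4 to 0.825 m from the base axis. Payload 7 kg.
Tool frame: the origin (TCP) lies at the very end of the fingers, on their centre line; the grasp point (between the pads) lies 19 mm behind it; z points along the fingers, y is the line along which they close (so a half turn about z gives the same grasp; the last joint's range is limited). The gripper opens to 88 mm and grips with 3 to 60 N. Pads are 19 mm wide; open, the fingers measure 130 mm over their backs; the gripper's body (78 mm by 193 mm) begins 47 mm behind the grasp point.
Start: joints at [1.593, 0.359, 0.012, 0, -1.224, -0.288], TCP at [0.177, 0.651, 0.227] pointing down, gripper open.
Joint ranges: [-3.07, 3.07], [-1.43, 2.12], [-1.02, 1.25], [-3.03, 1.67], [-3.05, -0], [-3.03, 3.03]. Speed limits (rad/s): [2.39, 2.39, 3.01, 3.14, 3.14, 3.14].

## Interface

Orientations are given as [roll, pitch, yaw] about the fixed x, y, z axes, in that order (R = Rz(yaw) Ry(pitch) Rx(roll)).
In Python, from station import * gives the robot as it stands.
- The arm moves only by the tool servo_tool, never from a script. Its argument "moves" is a list of rows, each an object of numbers: "jaw": the opening, from 0 (shut) to 1 (fully open); "dx", "dy", "dz": the shift along the world's x, y, z in m; "roll": the turn about the world's z in degrees. A call has exactly 10 rows; each row shifts and turns the commanded pose from where the row before left it; what a row does not reach is not made up. A row lasts 1/8 s, in which the tool goes at most 62.5 mm and 10.7 degrees, less where a joint would pass 70% of its speed; a pose out of reach is approached as far as the arm can. A call with a gripper value outside its range is refused whole. The fingers move at their own pace and stop on an object; "newtons" is the grip in N (left out, the last holds). Time passes only in rows, so rows that do not move let the fingers close, or fill a call up. It gives the time, the measured TCP pose, the force, the opening and the grip force at its end, in the units of the state.
- get_state(): the state, without advancing time (a new reading comes with each control period).
- grab_frame(name): name is "scene" or "top" or "wrist"; returns (picture, depth): 384x512x3 uint8, red, green, blue; 384x512 float32, m along the optical axis (not along the pixel's ray), 0 where there is no reading.
- calibration(name): a dict with "intrinsics" (3x3 intrinsics, pixels), "k1" (the pictures are not rectified: a ray, as slopes to the right and down, at radius r is drawn at 1 + k1 r^2 times it, then the intrinsics apply), "R" (3x3) and "t" (3): a world point X has camera coordinates R X + t. Camera axes: x right, y down, z forward; pixel columns grow to the right and rows downward; lengths in m; the calibration is good to about 2 mm. A picture is of the moment at which its call begins: read the wrist's pose just before it. calibration takes no time and is no camera call; for the wrist camera it gives the pose at the moment of the call.
- job_done(): hands the job in; it is judged then, once.
The state is a dict: "t": time; "q": joint angles; "qd": joint speeds; "joint_efforts": joint torques, N m; "eef_pos": TCP position; "ee_rot": TCP orientation; "force": force on the tool from outside, world axes, zero at the start; "moment": the same for the moment, N m; "width": finger opening in m; "gripper_force": force on a finger pad.
Only numpy, scipy, OpenCV 4.12 (cv2) and the standard library are available. Lean on these libraries where they do the work, as an engineer would, in place of code of your own. Each camera call takes 0.05 s, during which the arm holds its last target. There are 200 camera calls.

## Task

Push the black carrier with the green circuit board along the mat into the corner of the aluminium stop, until its long edge lies flush against the long bar and its short edge touches the short bar. Push it with the fingers only, never lifting it off the mat, and leave everything else on the bench where it is. Finish with the hand clear.

Things in the scene. Friction and masses are not known exactly. Their poses are not given: they have to be found in the camera images.
- carrier: Workpiece: loose black plastic carrier, green circuit board on top, 0.25 kg. 88 mm along x, 110 mm along y, flat sides 20 mm high, chips up to 25 mm. Origin: centre of underside; z up. Starts within 25 deg of the stop's heading, on its open (-x, +y) side. Home: origin at x -44, y +55 mm in the stop's frame, axes parallel (+x long side on the long bar, -y short side on the short bar).
- stops: L-shaped aluminium corner stop, screwed down; bars 16 mm wide, 16 mm high. Origin: inner corner, on the surface; z up. Long bar: inner face is the plane x = 0, bar on the +x side, y from -16 to +240 mm. Short bar: inner face is the plane y = 0, bar on the -y side, x from -70 to 0 mm. x points roughly away from the robot; the short bar is at the right-hand end.
- spare: Bystander: another black carrier of the same size, with a BLUE circuit board; to be left alone. Origin: centre of underside.
- remote: Bystander: white remote control lying flat, 110 x 42 x 12 mm. Origin: centre of underside, long along its x.
- jar: Bystander: small amber jar with a black lid, 48 mm across, 55 mm high. Origin: centre of underside.
- pot: Bystander: open steel cup, 64 mm across, 45 mm high. Origin: centre of underside.
- parts_box: Bystander: open red parts box, 70 x 50 x 30 mm. Origin: centre of underside.
- cap: Bystander: black round cap, 44 mm across, 16 mm high. Origin: centre of underside.
Mind the look-alikes: they are no part of the job. Leave any orange, red or yellow look-alike of the carrier alone.

How it is judged:
By the outcome, as a careful person would: the job done as asked, in the order asked, and still so for the second after the job is handed in, with the robot touching nothing.
It also fails if it takes over 51 s, if anything falls off the work surface, if the arm or the gripper's body presses on something with over 40 N, if the wrist force passes 120 N, or if a joint passes its speed limit or range.

## Working session

There is one attempt and no reset: what is moved stays moved. The work goes in short steps, Python scripts to look and compute and a tool call to move; the robot and the scene stay as the last step left them, time stands still between calls to the robot, and variables do not carry over. Pictures are saved under pics/ and viewed, at most 10 in all, crops included, and the job is handed in when it is done.

Besides the shell and the picture viewer there is one more tool, called after "Request:" by a JSON object that holds its "op" and its "data", one argument or row to a line. servo_tool: Moves the arm, as the interface text tells. Its arguments: {"type":"object","properties":{"moves":{"type":"array","items":{"type":"object","properties":{"jaw":{"type":"number"},"dx":{"type":"number"},"dy":{"type":"number"},"dz":{"type":"number"},"roll":{"type":"number"}}}},"newtons":{"type":"number"}},"required":["moves"]}

```bash
ls; mkdir -p pics; cat > h.py <<'E'
from station import *
import numpy as np, cv2
def save(name,fn):
    c=calibration(name); p,d=grab_frame(name); cv2.imwrite('pics/'+fn+'.png',p[:,:,::-1]); np.savez('pics/'+fn,p=p,d=d,K=c['intrinsics'],k1=c['k1'],R=c['R'],t=c['t'])
def ray(z,u,v):
    K=z['K'];k1=float(z['k1']);xd=np.array([(u-K[0,2])/K[0,0],(v-K[1,2])/K[1,1]]);x=xd.copy()
    for _ in range(20): x=xd/(1+k1*(x@x))
    R=z['R'];return -R.T@z['t'], R.T@np.array([x[0],x[1],1])
def onz(z,u,v,h):
    o,r=ray(z,u,v); return (o+r*(h-o[2])/r[2])
def dep(z,u,v):
    o,r=ray(z,u,v); return o+r*z['d'][int(v),int(u)]
E
python3 - <<'E'
from h import *
save('top','top0');save('scene','sc0')
a=cv2.imread('pics/top0.png');cv2.imwrite('pics/top0b.png',cv2.resize(a,(800,600),interpolation=cv2.INTER_CUBIC))
print(get_state())
E
```

```text
pics
{'t': 0.1, 'q': array([ 1.59308124e+00,  3.59342387e-01,  1.11508696e-02, -2.92435035e-04,
       -1.22409958e+00, -2.88123358e-01]), 'qd': array([ 0.00079981, -0.00209193,  0.0032496 , -0.00068697,  0.0006712 ,
        0.00070038]), 'joint_efforts': array([-4.83817421e-04, -5.84166133e+01,  2.93753117e+01,  7.01544374e+00,
        1.02117399e-02, -4.45425917e-05]), 'eef_pos': array([0.17723676, 0.65086461, 0.22570191]), 'ee_rot': array([ 3.14008137e+00, -1.61193478e-04, -2.65937894e-01]), 'force': array([-0.34744232,  0.08459226, -0.53246226]), 'moment': array([-0.00497029,  0.01782645,  0.01922966]), 'gripper_force': 0.0, 'width': 0.0876938383217426}
```

View pics/top0b.png

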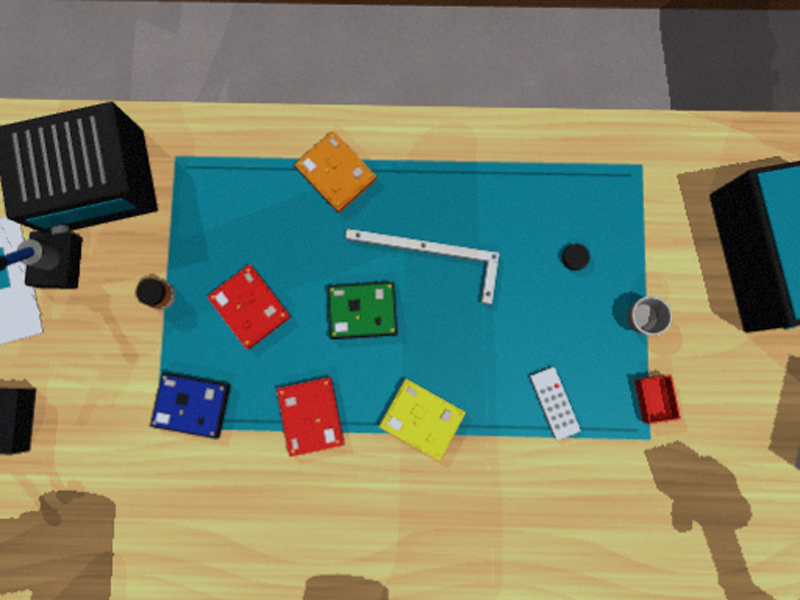

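View pics/sc0.png

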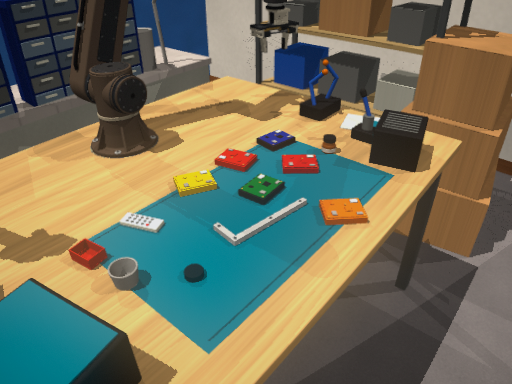

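The top view shows the green carrier at about (362,310), with the L-stop's long bar running from (350,235) to (497,258) and its short bar down to (488,300). I'll enlarge that area.

```bash
python3 - <<'E'
from h import *
z=np.load('pics/top0.npz')
a=cv2.imread('pics/top0.png')[135:225,195:330];cv2.imwrite('pics/c0.png',cv2.resize(a,(810*795//810,530),interpolation=cv2.INTER_CUBIC))
for u,v in [(362,310),(190,405),(248,306),(422,418),(310,415),(555,403),(423,245)]:
    u*=.64;v*=.64; print(dep(z,u,v).round(3))
E
```

```text
[0.589 0.067 0.022]
[0.43  0.337 0.024]
[0.591 0.253 0.023]
[ 0.418 -0.034  0.021]
[0.419 0.145 0.022]
[ 0.446 -0.248  0.009]
[ 0.699 -0.03   0.021]
```

View pics/c0.png

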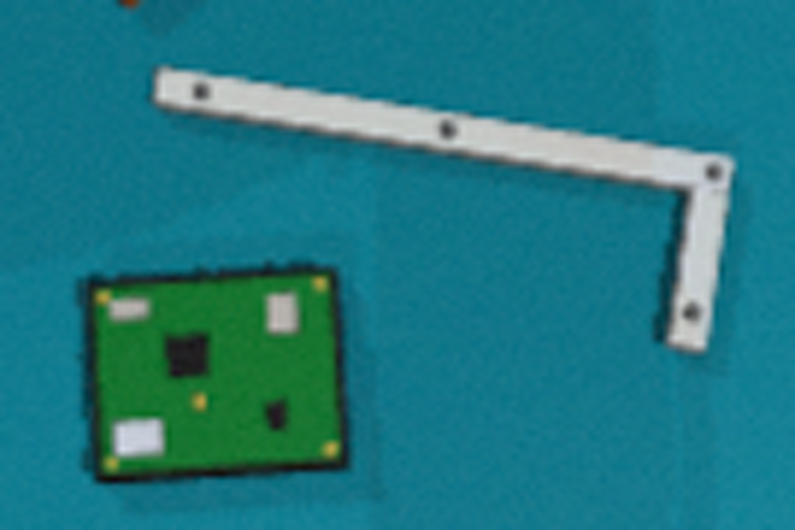

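The crop shows the bar's inner edge from (155,102) to (689,187) and the short bar's inner edge running down to (668,345). The carrier's corners are at (92,283), (338,271), (347,466) and (98,478).

```bash
cat >> h.py <<'E'
def rep(z,pts,h,x0,y0,s):
    return np.array([onz(z,x0+(u+.5)/s-.5,y0+(v+.5)/s-.5,h)[:2] for u,v in pts])
E
python3 - <<'E'
from h import *
z=np.load('pics/top0.npz');f=795/135
s=rep(z,[(155,102),(689,187),(668,345),(162,67),(733,157),(708,352)],.016,195,135,f)
print(s.round(4)); 
print('lens',np.linalg.norm(s[1]-s[0]),np.linalg.norm(s[2]-s[1]),np.linalg.norm(s[4]-s[3]),np.linalg.norm(s[4]-s[5]))
d=s[0]-s[1];e=s[3]-s[4];yaw=[np.degrees(np.arctan2(-v[0],v[1])) for v in (d,e)];print('stop yaw',yaw)
c=rep(z,[(92,283),(338,271),(347,466),(98,478)],.02,195,135,f)
print(c.round(4),c.mean(0).round(4))
for i in range(4):
    v=c[(i+1)%4]-c[i];print(np.linalg.norm(v).round(4),np.degrees(np.arctan2(v[1],v[0])).round(2))
E
```

```text
[[ 0.7102  0.0993]
 [ 0.6769 -0.1362]
 [ 0.6069 -0.1274]
 [ 0.726   0.0967]
 [ 0.6906 -0.1554]
 [ 0.6042 -0.1447]]
lens 0.23781531785462326 0.07049891872114052 0.25460213473160764 0.08707289087368131
stop yaw [np.float64(-8.045479013406235), np.float64(-7.9840983390360245)]
[[0.6283 0.1236]
 [0.6358 0.0166]
 [0.5511 0.0108]
 [0.5436 0.1178]] [0.5897 0.0672]
0.1072 -85.98
0.085 -176.04
0.1073 93.99
0.0849 3.89
```

Request:
{"op": "servo_tool", "data": {
  "moves": [
    {"dx": 0.024,"dy": -0.041,"roll": 0.7,"jaw": 0.5},
    {"dx": 0.024,"dy": -0.041,"roll": 0.7,"jaw": 0.5},
    {"dx": 0.024,"dy": -0.041,"roll": 0.7,"jaw": 0.5},
    {"dx": 0.024,"dy": -0.041,"roll": 0.7,"jaw": 0.5},
    {"dx": 0.024,"dy": -0.041,"roll": 0.7,"jaw": 0.5},
    {"dx": 0.024,"dy": -0.041,"roll": 0.7,"jaw": 0.5},
    {"dx": 0.024,"dy": -0.041,"roll": 0.7,"jaw": 0.5},
    {"dx": 0.024,"dy": -0.041,"roll": 0.7,"jaw": 0.5},
    {"dx": 0.024,"dy": -0.041,"roll": 0.7,"jaw": 0.5},
    {"dx": 0.024,"dy": -0.041,"roll": 0.7,"jaw": 0.5}
  ]
}}

```text
$.moves[0]: bad value
```

Request:
{"op": "servo_tool", "data": {
  "moves": [
    {"dx": 0.024,"dy": -0.041,"dz": 0,"roll": 0.7,"jaw": 0.5},
    {"dx": 0.024,"dy": -0.041,"dz": 0,"roll": 0.7,"jaw": 0.5},
    {"dx": 0.024,"dy": -0.041,"dz": 0,"roll": 0.7,"jaw": 0.5},
    {"dx": 0.024,"dy": -0.041,"dz": 0,"roll": 0.7,"jaw": 0.5},
    {"dx": 0.024,"dy": -0.041,"dz": 0,"roll": 0.7,"jaw": 0.5},
    {"dx": 0.024,"dy": -0.041,"dz": 0,"roll": 0.7,"jaw": 0.5},
    {"dx": 0.024,"dy": -0.041,"dz": 0,"roll": 0.7,"jaw": 0.5},
    {"dx": 0.024,"dy": -0.041,"dz": 0,"roll": 0.7,"jaw": 0.5},
    {"dx": 0.024,"dy": -0.041,"dz": 0,"roll": 0.7,"jaw": 0.5},
    {"dx": 0.024,"dy": -0.041,"dz": 0,"roll": 0.7,"jaw": 0.5}
  ]
}}

```text
t: 1.35
eef_pos: [0.4177, 0.2398, 0.2265]
ee_rot: [-3.142, 0.0, -0.143]
force: [0.7, 0.4, 0.3]
width: 0.0439
gripper_force: 0.0
```

Request:
{"op": "servo_tool", "data": {
  "moves": [
    {"dx": 0.0242,"dy": -0.0416,"dz": 0,"roll": 0,"jaw": 0.5},
    {"dx": 0.0242,"dy": -0.0416,"dz": 0,"roll": 0,"jaw": 0.5},
    {"dx": 0.0242,"dy": -0.0416,"dz": 0,"roll": 0,"jaw": 0.5},
    {"dx": 0.0242,"dy": -0.0416,"dz": 0,"roll": 0.2,"jaw": 0.5},
    {"dx": 0,"dy": 0,"dz": -0.045,"roll": 0,"jaw": 0.5},
    {"dx": 0,"dy": 0,"dz": -0.045,"roll": 0,"jaw": 0.5},
    {"dx": 0,"dy": 0,"dz": -0.045,"roll": 0,"jaw": 0.5},
    {"dx": 0,"dy": 0,"dz": -0.045,"roll": 0,"jaw": 0.5},
    {"dx": 0,"dy": 0,"dz": -0.025,"roll": 0,"jaw": 0.5},
    {"dx": 0,"dy": 0,"dz": -0.013,"roll": 0,"jaw": 0.5}
  ]
}}

```text
t: 2.6
eef_pos: [0.5133, 0.0744, 0.007]
ee_rot: [3.14, 0.002, -0.14]
force: [0.5, -0.6, 0.7]
width: 0.0439
gripper_force: 0.0
```

Request:
{"op": "servo_tool", "data": {
  "moves": [
    {"dx": 0.0079,"dy": -0.0011,"dz": 0,"roll": 0,"jaw": 0.5},
    {"dx": 0.0079,"dy": -0.0011,"dz": 0,"roll": 0,"jaw": 0.5},
    {"dx": 0.0079,"dy": -0.0011,"dz": 0,"roll": 0,"jaw": 0.5},
    {"dx": 0.0079,"dy": -0.0011,"dz": 0,"roll": 0,"jaw": 0.5},
    {"dx": 0.0079,"dy": -0.0011,"dz": 0,"roll": 0,"jaw": 0.5},
    {"dx": 0.0079,"dy": -0.0011,"dz": 0,"roll": 0,"jaw": 0.5},
    {"dx": 0.0079,"dy": -0.0011,"dz": 0,"roll": 0,"jaw": 0.5},
    {"dx": 0.0079,"dy": -0.0011,"dz": 0,"roll": 0,"jaw": 0.5},
    {"dx": 0.0079,"dy": -0.0011,"dz": 0,"roll": 0,"jaw": 0.5},
    {"dx": 0.0079,"dy": -0.0011,"dz": 0,"roll": 0,"jaw": 0.5}
  ]
}}

```text
t: 3.85
eef_pos: [0.5937, 0.0638, 0.0085]
ee_rot: [3.142, 0.0, -0.14]
force: [-2.1, 0.2, 1.7]
width: 0.044
gripper_force: 1.0
```

```bash
python3 - <<'E'
from h import *
save('top','top1')
a=cv2.imread('pics/top1.png')[125:225,190:330];cv2.imwrite('pics/c1.png',cv2.resize(a,(770,550),interpolation=cv2.INTER_CUBIC))
E
```

```text
(no output)
```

View pics/c1.png

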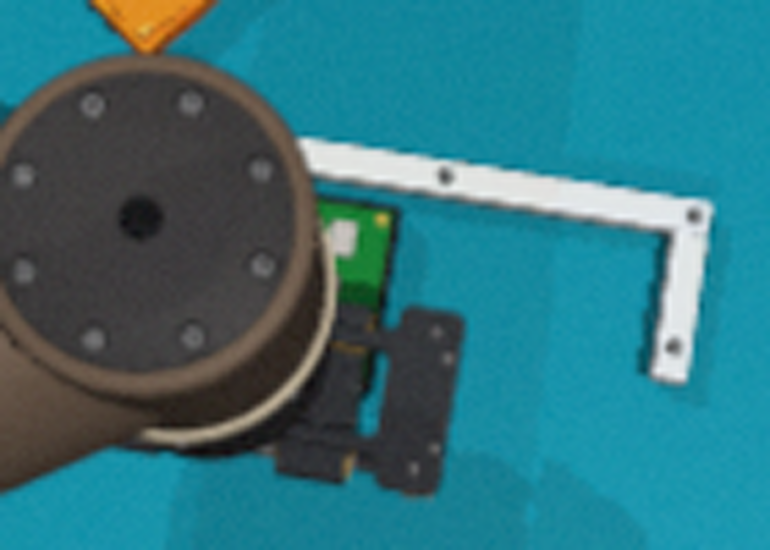

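The arm hides part of it, but the carrier's far edge at (320,203)–(398,210) runs parallel to the bar, about 12 mm short of it. I'll close that gap slowly.

Request:
{"op": "servo_tool", "data": {
  "moves": [
    {"dx": 0.0015,"dy": -0.0002,"dz": 0,"roll": 0,"jaw": 0.5},
    {"dx": 0.0015,"dy": -0.0002,"dz": 0,"roll": 0,"jaw": 0.5},
    {"dx": 0.0015,"dy": -0.0002,"dz": 0,"roll": 0,"jaw": 0.5},
    {"dx": 0.0015,"dy": -0.0002,"dz": 0,"roll": 0,"jaw": 0.5},
    {"dx": 0.0015,"dy": -0.0002,"dz": 0,"roll": 0,"jaw": 0.5},
    {"dx": 0.0015,"dy": -0.0002,"dz": 0,"roll": 0,"jaw": 0.5},
    {"dx": 0.0015,"dy": -0.0002,"dz": 0,"roll": 0,"jaw": 0.5},
    {"dx": 0.0015,"dy": -0.0002,"dz": 0,"roll": 0,"jaw": 0.5},
    {"dx": 0,"dy": 0,"dz": 0,"roll": 0,"jaw": 0.5},
    {"dx": 0,"dy": 0,"dz": 0,"roll": 0,"jaw": 0.5}
  ]
}}

```text
t: 5.15
eef_pos: [0.6032, 0.0624, 0.0084]
ee_rot: [3.141, 0.003, -0.14]
force: [-9.2, 4.5, 4.8]
width: 0.0441
gripper_force: 4.6
```

Request:
{"op": "servo_tool", "data": {
  "moves": [
    {"dx": 0.0005,"dy": -0.0001,"dz": 0,"roll": 0,"jaw": 0.5},
    {"dx": 0.0005,"dy": 0,"dz": 0,"roll": 0,"jaw": 0.5},
    {"dx": 0.0005,"dy": -0.0001,"dz": 0,"roll": 0,"jaw": 0.5},
    {"dx": 0.0005,"dy": 0,"dz": 0,"roll": 0,"jaw": 0.5},
    {"dx": 0.0005,"dy": -0.0001,"dz": 0,"roll": 0,"jaw": 0.5},
    {"dx": 0.0005,"dy": 0,"dz": 0,"roll": 0,"jaw": 0.5},
    {"dx": 0,"dy": 0,"dz": 0,"roll": 0,"jaw": 0.5},
    {"dx": 0,"dy": 0,"dz": 0,"roll": 0,"jaw": 0.5},
    {"dx": 0,"dy": 0,"dz": 0,"roll": 0,"jaw": 0.5},
    {"dx": 0,"dy": 0,"dz": 0,"roll": 0,"jaw": 0.5}
  ]
}}

```text
t: 6.4
eef_pos: [0.6033, 0.0623, 0.0084]
ee_rot: [3.14, 0.007, -0.141]
force: [-19.8, 8.8, 13.8]
width: 0.0439
gripper_force: 10.5
```

Request:
{"op": "servo_tool", "data": {
  "moves": [
    {"dx": -0.0079,"dy": 0.0011,"dz": 0,"roll": 0,"jaw": 0.5},
    {"dx": -0.0099,"dy": 0.0014,"dz": 0,"roll": 0,"jaw": 0.5},
    {"dx": 0,"dy": 0,"dz": 0.03,"roll": 0,"jaw": 0.3},
    {"dx": 0,"dy": 0,"dz": 0.03,"roll": -10,"jaw": 0.3},
    {"dx": 0.028,"dy": 0.0245,"dz": 0,"roll": -10,"jaw": 0.3},
    {"dx": 0.028,"dy": 0.0245,"dz": 0,"roll": -10,"jaw": 0.3},
    {"dx": 0.028,"dy": 0.0245,"dz": 0,"roll": -10,"jaw": 0.3},
    {"dx": 0,"dy": 0,"dz": 0,"roll": -10,"jaw": 0.3},
    {"dx": 0,"dy": 0,"dz": 0,"roll": -10,"jaw": 0.3},
    {"dx": 0,"dy": 0,"dz": 0,"roll": -10,"jaw": 0.3}
  ]
}}

```text
t: 7.65
eef_pos: [0.6744, 0.138, 0.0684]
ee_rot: [-3.141, -0.0, -1.368]
force: [-0.6, -0.5, -0.4]
width: 0.0264
gripper_force: 0.0
```

Request:
{"op": "servo_tool", "data": {
  "moves": [
    {"dx": -0.0036,"dy": 0,"dz": 0,"roll": -10,"jaw": 0.3},
    {"dx": 0,"dy": 0,"dz": 0,"roll": -9.6,"jaw": 0.3},
    {"dx": 0,"dy": 0,"dz": -0.03,"roll": 0,"jaw": 0.3},
    {"dx": 0,"dy": 0,"dz": -0.02,"roll": 0,"jaw": 0.3},
    {"dx": 0,"dy": 0,"dz": -0.01,"roll": 0,"jaw": 0.3},
    {"dx": 0,"dy": 0,"dz": 0,"roll": 0,"jaw": 0.3},
    {"dx": -0.0008,"dy": -0.006,"dz": 0,"roll": 0,"jaw": 0.3},
    {"dx": -0.0008,"dy": -0.006,"dz": 0,"roll": 0,"jaw": 0.3},
    {"dx": 0,"dy": 0,"dz": 0,"roll": 0,"jaw": 0.3},
    {"dx": 0,"dy": 0,"dz": 0,"roll": 0,"jaw": 0.3}
  ]
}}

```text
t: 8.9
eef_pos: [0.6693, 0.1259, 0.009]
ee_rot: [-3.141, 0.0, -1.704]
force: [0.0, 0.7, -0.7]
width: 0.026
gripper_force: 0.0
```

```bash
python3 - <<'E'
from h import *
save('top','top2')
a=cv2.imread('pics/top2.png')[125:225,190:330];cv2.imwrite('pics/c2.png',cv2.resize(a,(770,550),interpolation=cv2.INTER_CUBIC))
E
```

```text
(no output)
```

View pics/c2.png

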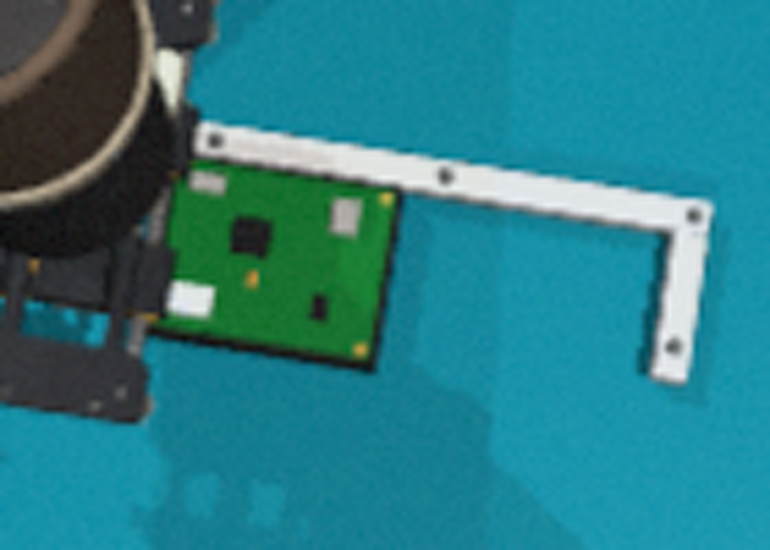

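The carrier is flush along the long bar, with its top edge from (190,165) to (400,190). Its leading edge is about 125 mm from the short bar, and the fingers are behind its trailing side. Now I'll push it along the bar.

Request:
{"op": "servo_tool", "data": {
  "moves": [
    {"dx": -0.0011,"dy": -0.0079,"dz": 0,"roll": -0.4,"jaw": 0.3},
    {"dx": -0.0011,"dy": -0.0079,"dz": 0,"roll": 0,"jaw": 0.3},
    {"dx": -0.0011,"dy": -0.0079,"dz": 0,"roll": 0,"jaw": 0.3},
    {"dx": -0.0011,"dy": -0.0079,"dz": 0,"roll": 0,"jaw": 0.3},
    {"dx": -0.0011,"dy": -0.0079,"dz": 0,"roll": 0,"jaw": 0.3},
    {"dx": -0.0011,"dy": -0.0079,"dz": 0,"roll": 0,"jaw": 0.3},
    {"dx": -0.0011,"dy": -0.0079,"dz": 0,"roll": 0,"jaw": 0.3},
    {"dx": -0.0011,"dy": -0.0079,"dz": 0,"roll": 0,"jaw": 0.3},
    {"dx": -0.0011,"dy": -0.0079,"dz": 0,"roll": 0,"jaw": 0.3},
    {"dx": -0.0011,"dy": -0.0079,"dz": 0,"roll": 0,"jaw": 0.3}
  ]
}}

```text
t: 10.2
eef_pos: [0.6579, 0.0465, 0.0085]
ee_rot: [3.141, -0.0, -1.711]
force: [-2.1, 1.7, 1.4]
width: 0.0262
gripper_force: 1.2
```

Request:
{"op": "servo_tool", "data": {
  "moves": [
    {"dx": -0.0006,"dy": -0.0045,"dz": 0,"roll": 0,"jaw": 0.3},
    {"dx": -0.0006,"dy": -0.0045,"dz": 0,"roll": 0,"jaw": 0.3},
    {"dx": -0.0006,"dy": -0.0045,"dz": 0,"roll": 0,"jaw": 0.3},
    {"dx": -0.0006,"dy": -0.0045,"dz": 0,"roll": 0,"jaw": 0.3},
    {"dx": -0.0006,"dy": -0.0045,"dz": 0,"roll": 0,"jaw": 0.3},
    {"dx": -0.0006,"dy": -0.0045,"dz": 0,"roll": 0,"jaw": 0.3},
    {"dx": -0.0006,"dy": -0.0045,"dz": 0,"roll": 0,"jaw": 0.3},
    {"dx": -0.0006,"dy": -0.0045,"dz": 0,"roll": 0,"jaw": 0.3},
    {"dx": -0.0006,"dy": -0.0045,"dz": 0,"roll": 0,"jaw": 0.3},
    {"dx": -0.0006,"dy": -0.0045,"dz": 0,"roll": 0,"jaw": 0.3}
  ]
}}

```text
t: 11.45
eef_pos: [0.652, 0.0016, 0.0085]
ee_rot: [3.141, -0.0, -1.711]
force: [-2.0, 3.1, -0.7]
width: 0.0266
gripper_force: 1.0
```

Request:
{"op": "servo_tool", "data": {
  "moves": [
    {"dx": -0.0002,"dy": -0.0015,"dz": 0,"roll": 0,"jaw": 0.3},
    {"dx": -0.0002,"dy": -0.0015,"dz": 0,"roll": 0,"jaw": 0.3},
    {"dx": -0.0002,"dy": -0.0015,"dz": 0,"roll": 0,"jaw": 0.3},
    {"dx": -0.0002,"dy": -0.0015,"dz": 0,"roll": 0,"jaw": 0.3},
    {"dx": -0.0002,"dy": -0.0015,"dz": 0,"roll": 0,"jaw": 0.3},
    {"dx": -0.0002,"dy": -0.0015,"dz": 0,"roll": 0,"jaw": 0.3},
    {"dx": 0,"dy": 0,"dz": 0,"roll": 0,"jaw": 0.3},
    {"dx": 0,"dy": 0,"dz": 0,"roll": 0,"jaw": 0.3},
    {"dx": 0,"dy": 0,"dz": 0,"roll": 0,"jaw": 0.3},
    {"dx": 0,"dy": 0,"dz": 0,"roll": 0,"jaw": 0.3}
  ]
}}

```text
t: 12.7
eef_pos: [0.651, -0.0072, 0.0086]
ee_rot: [-3.141, -0.0, -1.711]
force: [0.9, -0.8, 1.3]
width: 0.0262
gripper_force: 0.0
```

Request:
{"op": "servo_tool", "data": {
  "moves": [
    {"dx": -0.0001,"dy": -0.0008,"dz": 0,"roll": 0,"jaw": 0.3},
    {"dx": -0.0001,"dy": -0.0008,"dz": 0,"roll": 0,"jaw": 0.3},
    {"dx": -0.0001,"dy": -0.0008,"dz": 0,"roll": 0,"jaw": 0.3},
    {"dx": -0.0001,"dy": -0.0008,"dz": 0,"roll": 0,"jaw": 0.3},
    {"dx": -0.0001,"dy": -0.0008,"dz": 0,"roll": 0,"jaw": 0.3},
    {"dx": -0.0001,"dy": -0.0008,"dz": 0,"roll": 0,"jaw": 0.3},
    {"dx": 0,"dy": 0,"dz": 0,"roll": 0,"jaw": 0.3},
    {"dx": 0,"dy": 0,"dz": 0,"roll": 0,"jaw": 0.3},
    {"dx": 0,"dy": 0,"dz": 0,"roll": 0,"jaw": 0.3},
    {"dx": 0,"dy": 0,"dz": 0,"roll": 0,"jaw": 0.3}
  ]
}}

```text
t: 13.95
eef_pos: [0.6505, -0.011, 0.0086]
ee_rot: [-3.141, 0.001, -1.711]
force: [0.1, 5.8, 0.9]
width: 0.0264
gripper_force: 2.9
```

Request:
{"op": "servo_tool", "data": {
  "moves": [
    {"dx": 0,"dy": -0.0005,"dz": 0,"roll": 0,"jaw": 0.3},
    {"dx": -0.0001,"dy": -0.0005,"dz": 0,"roll": 0,"jaw": 0.3},
    {"dx": 0,"dy": -0.0005,"dz": 0,"roll": 0,"jaw": 0.3},
    {"dx": -0.0001,"dy": -0.0005,"dz": 0,"roll": 0,"jaw": 0.3},
    {"dx": 0,"dy": -0.0005,"dz": 0,"roll": 0,"jaw": 0.3},
    {"dx": -0.0001,"dy": -0.0005,"dz": 0,"roll": 0,"jaw": 0.3},
    {"dx": 0,"dy": 0,"dz": 0,"roll": 0,"jaw": 0.3},
    {"dx": 0,"dy": 0,"dz": 0,"roll": 0,"jaw": 0.3},
    {"dx": 0,"dy": 0,"dz": 0,"roll": 0,"jaw": 0.3},
    {"dx": 0,"dy": 0,"dz": 0,"roll": 0,"jaw": 0.3}
  ]
}}

```text
t: 15.2
eef_pos: [0.6506, -0.0112, 0.0087]
ee_rot: [-3.14, 0.004, -1.71]
force: [-2.1, 20.3, 2.5]
width: 0.0259
gripper_force: 9.4
```

Request:
{"op": "servo_tool", "data": {
  "moves": [
    {"dx": 0.0011,"dy": 0.0079,"dz": 0,"roll": 0,"jaw": 0.3},
    {"dx": 0.0014,"dy": 0.0099,"dz": 0,"roll": 0,"jaw": 0.3},
    {"dx": 0,"dy": 0,"dz": 0.04,"roll": 0,"jaw": 0.3},
    {"dx": 0,"dy": 0,"dz": 0.04,"roll": 0,"jaw": 0.3},
    {"dx": -0.02,"dy": 0.045,"dz": 0.01,"roll": 10,"jaw": 0.3},
    {"dx": -0.02,"dy": 0.045,"dz": 0,"roll": 10,"jaw": 0.3},
    {"dx": -0.02,"dy": 0.045,"dz": 0,"roll": 10,"jaw": 0.3},
    {"dx": -0.02,"dy": 0.045,"dz": 0,"roll": 10,"jaw": 0.3},
    {"dx": 0,"dy": 0,"dz": 0,"roll": 10,"jaw": 0.3},
    {"dx": 0,"dy": 0,"dz": 0,"roll": 10,"jaw": 0.5}
  ]
}}

```text
t: 16.45
eef_pos: [0.5721, 0.1836, 0.0986]
ee_rot: [3.141, -0.0, -0.657]
force: [-0.4, -0.0, -0.7]
width: 0.0319
gripper_force: 0.0
```

```bash
python3 - <<'E'
from h import *
save('top','top3')
a=cv2.imread('pics/top3.png')[140:220,230:330];cv2.imwrite('pics/c3.png',cv2.resize(a,(750,600),interpolation=cv2.INTER_CUBIC))
E
```

```text
(no output)
```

View pics/c3.png

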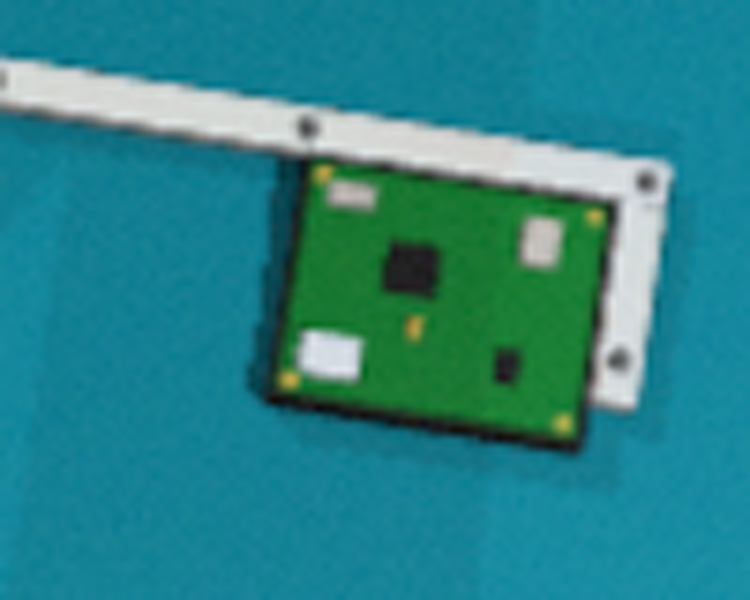

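The carrier sits in the corner: its far edge lies along the long bar and its right edge against the short bar, around (615,205)–(590,400). I'll finish with a light two-finger press toward the long bar to make sure it is flush.

Request:
{"op": "servo_tool", "data": {
  "moves": [
    {"dx": -0.0023,"dy": -0.0496,"dz": 0,"roll": 9.9,"jaw": 0.5},
    {"dx": -0.0023,"dy": -0.0496,"dz": 0,"roll": 9.9,"jaw": 0.5},
    {"dx": -0.0023,"dy": -0.0496,"dz": 0,"roll": 9.9,"jaw": 0.5},
    {"dx": -0.0023,"dy": -0.0496,"dz": 0,"roll": 0,"jaw": 0.5},
    {"dx": -0.0023,"dy": -0.0496,"dz": 0,"roll": 0,"jaw": 0.5},
    {"dx": 0,"dy": 0,"dz": -0.04,"roll": 0,"jaw": 0.5},
    {"dx": 0,"dy": 0,"dz": -0.03,"roll": 0,"jaw": 0.5},
    {"dx": 0,"dy": 0,"dz": -0.02,"roll": 0,"jaw": 0.5},
    {"dx": 0,"dy": 0,"dz": 0,"roll": 0,"jaw": 0.5},
    {"dx": 0,"dy": 0,"dz": 0,"roll": 0,"jaw": 0.5}
  ]
}}

```text
t: 17.75
eef_pos: [0.5615, -0.0651, 0.0093]
ee_rot: [3.142, -0.001, -0.146]
force: [0.6, -0.1, 0.6]
width: 0.0438
gripper_force: 0.0
```

Request:
{"op": "servo_tool", "data": {
  "moves": [
    {"dx": 0.004,"dy": -0.0006,"dz": 0,"roll": 0.4,"jaw": 0.5},
    {"dx": 0.004,"dy": -0.0006,"dz": 0,"roll": 0,"jaw": 0.5},
    {"dx": 0.004,"dy": -0.0006,"dz": 0,"roll": 0,"jaw": 0.5},
    {"dx": 0.004,"dy": -0.0006,"dz": 0,"roll": 0,"jaw": 0.5},
    {"dx": 0.003,"dy": -0.0004,"dz": 0,"roll": 0,"jaw": 0.5},
    {"dx": 0.0015,"dy": -0.0002,"dz": 0,"roll": 0,"jaw": 0.5},
    {"dx": 0.0015,"dy": -0.0002,"dz": 0,"roll": 0,"jaw": 0.5},
    {"dx": 0.001,"dy": -0.0001,"dz": 0,"roll": 0,"jaw": 0.5},
    {"dx": 0,"dy": 0,"dz": 0,"roll": 0,"jaw": 0.5},
    {"dx": 0,"dy": 0,"dz": 0,"roll": 0,"jaw": 0.5}
  ]
}}

```text
t: 19.0
eef_pos: [0.5839, -0.0683, 0.0086]
ee_rot: [3.142, 0.0, -0.138]
force: [0.5, -0.4, -0.3]
width: 0.0437
gripper_force: 0.0
```

Request:
{"op": "servo_tool", "data": {
  "moves": [
    {"dx": 0.0006,"dy": -0.0001,"dz": 0,"roll": 0,"jaw": 0.5},
    {"dx": 0.0006,"dy": -0.0001,"dz": 0,"roll": 0,"jaw": 0.5},
    {"dx": 0.0006,"dy": -0.0001,"dz": 0,"roll": 0,"jaw": 0.5},
    {"dx": 0.0006,"dy": 0,"dz": 0,"roll": 0,"jaw": 0.5},
    {"dx": 0.0006,"dy": -0.0001,"dz": 0,"roll": 0,"jaw": 0.5},
    {"dx": 0,"dy": 0,"dz": 0,"roll": 0,"jaw": 0.5},
    {"dx": 0,"dy": 0,"dz": 0,"roll": 0,"jaw": 0.5},
    {"dx": 0,"dy": 0,"dz": 0,"roll": 0,"jaw": 0.5},
    {"dx": 0,"dy": 0,"dz": 0,"roll": 0,"jaw": 0.5},
    {"dx": 0,"dy": 0,"dz": 0,"roll": 0,"jaw": 0.5}
  ]
}}

```text
t: 20.25
eef_pos: [0.5847, -0.0687, 0.0081]
ee_rot: [3.141, 0.004, -0.139]
force: [-8.3, 2.4, 5.2]
width: 0.044
gripper_force: 4.0
```

Request:
{"op": "servo_tool", "data": {
  "moves": [
    {"dx": -0.0079,"dy": 0.0011,"dz": 0,"roll": 0,"jaw": 0.5},
    {"dx": -0.0118,"dy": 0.0016,"dz": 0,"roll": 0,"jaw": 0.5},
    {"dx": 0,"dy": 0,"dz": 0.04,"roll": 0,"jaw": 0.5},
    {"dx": 0,"dy": 0,"dz": 0.05,"roll": 0,"jaw": 0.5},
    {"dx": -0.01,"dy": 0.05,"dz": 0.02,"roll": 0,"jaw": 0.5},
    {"dx": 0,"dy": 0.05,"dz": 0.02,"roll": 0,"jaw": 0.5},
    {"dx": 0,"dy": 0.05,"dz": 0,"roll": 0,"jaw": 0.5},
    {"dx": 0,"dy": 0.05,"dz": 0,"roll": 0,"jaw": 0.5},
    {"dx": 0,"dy": 0.05,"dz": 0,"roll": 0,"jaw": 0.5},
    {"dx": 0,"dy": 0,"dz": 0,"roll": 0,"jaw": 0.5}
  ]
}}

```text
t: 21.5
eef_pos: [0.5571, 0.187, 0.1385]
ee_rot: [-3.141, -0.001, -0.135]
force: [-0.4, -0.3, 0.2]
width: 0.0436
gripper_force: 0.0
```

```bash
python3 - <<'E'
from h import *
save('top','top4')
a=cv2.imread('pics/top4.png');cv2.imwrite('pics/c4.png',cv2.resize(a[60:300,90:450],(795,530),interpolation=cv2.INTER_CUBIC))
b=a[140:220,230:330];cv2.imwrite('pics/c5.png',cv2.resize(b,(750,600),interpolation=cv2.INTER_CUBIC))
E
```

```text
(no output)
```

View pics/c4.png

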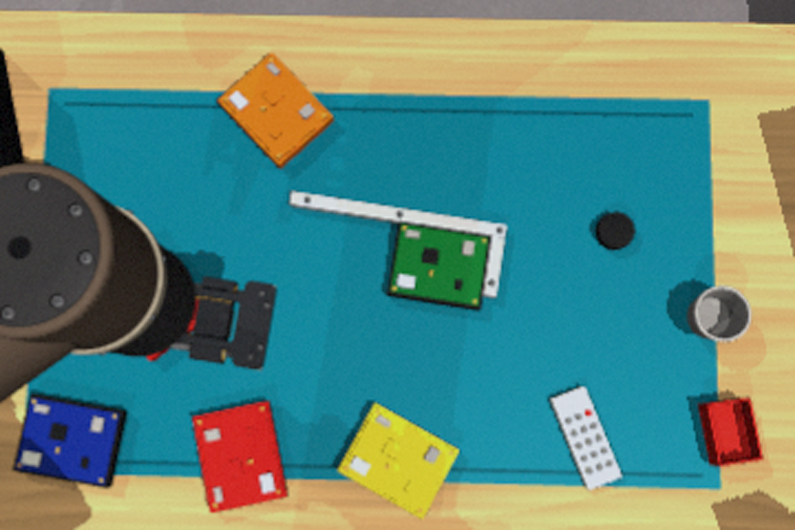

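View pics/c5.png

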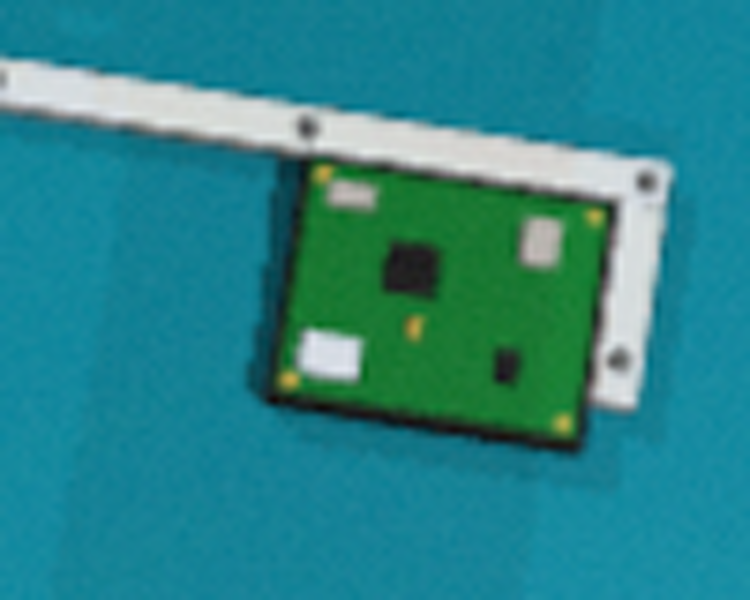

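The carrier is seated in the corner, touching both bars with no visible gap at (310,155)–(615,200) and (615,205)–(595,400). The bystanders in view are where they were, and the hand is clear.

```bash
python3 -c "
from station import *
print(job_done())"
```

```text
the job is handed in; nothing more can be done
None
```

The green-board carrier is pushed into the stop's corner, flush on the long bar and touching the short bar; every bystander visible in the last picture is where it was (the arm hid the jar and most of one red look-alike), the hand is clear, and the job is handed in at about 21.5 s.

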